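Clear the seasonings off the hob into their racks

ROBOT

A 6-joint arm with a two-finger parallel gripper is mounted at the origin on a cart in front of the work surface, level with it; the furniture and walls round the work are solid. World frame = base frame: x ahead of the robot, y to its left, z up, the work surface at z = 0. Lengths are in m, angles in rad, forces in N, time in s.
With the tool pointing down it reaches from about 0.375 to 0.975 m from the base axis. Payload 3.8 kg.
Tool frame: the origin (TCP) lies at the very end of the fingers, on their centre line; the grasp point (between the pads) lies 19 mm behind it; z points along the fingers, y is the line along which they close (so a half turn about z gives the same grasp; the last joint's range is limited). The gripper opens to 85 mm and grips with 20 to 120 N. Pads are 22 mm wide; open, the fingers measure 114 mm over their backs; the gripper's body (76 mm by 85 mm) begins 54 mm behind the grasp point. The pads swing forward as they close: fully open they stand 13 mm farther back than shut.
Start: joints at [1.202, 0.264, 1.604, -0, 1.274, -0.037], TCP at [0.22, 0.638, 0.206] pointing down, gripper open.
Joint ranges: [-2.63, 2.63], [-0.94, 2.18], [0.31, 2.57], [-1.31, 4.45], [0, 2.66], [-2.55, 2.55]. Speed limits (rad/s): [2.57, 2.57, 3.14, 3.14, 3.14, 3.14].

INTERFACE

Orientations are given as a rotation vector (axis times angle).
In Python, from workcell import read_state, read_camera, calibration, finish_job gives the robot as it stands.
- The arm moves only by the tool step_arm, never from a script. Its argument "commands" is a list of rows, each an object of numbers: "fingers": the gripper's target within -1 to 1 (shut at 1, half-way at 0, fully open at -1); "dx", "dy", "dz": the shift along the tool's x, y, z in m; "roll": the turn about the tool's z in degrees. In form: [{"fingers": .., "dx": .., "dy": .., "dz": .., "roll": ..}, ...]. A call has 1 to 8 rows; each row is the pose to reach, as a shift and turn from the pose commanded when the call began, along the tool's axes at that moment; what a row does not reach only later rows make up. A row lasts 1/8 s, in which the tool goes at most 62.5 mm and 10.7 degrees, less where a joint would pass 70% of its speed; a pose out of reach is approached as far as the arm can. A call with a gripper value outside its range is refused whole. The fingers move at their own pace and stop on an object; "squeeze" is the grip in N (left out, the last holds). Time passes only in rows, so rows that repeat a pose let the fingers close. It gives the time, the measured TCP pose, the force, the opening and the grip force at its end, in the units of the state.
- read_state(): the state, without advancing time (a new reading comes with each control period).
- read_camera(name): name is "scene" or "top"; returns (picture, depth): 480x640x3 uint8, blue, green, red; 480x640 float32, m along the optical axis (not along the pixel's ray), 0 where there is no reading.
- calibration(name): a dict with "intrinsics" (3x3 intrinsics, pixels), "k1" (the pictures are not rectified: a ray, as slopes to the right and down, at radius r is drawn at 1 + k1 r^2 times it, then the intrinsics apply), "world_to_cam" (4x4, takes a point from world to camera coordinates). Camera axes: x right, y up, looking along -z (the intrinsics and any distortion apply to the point x, -y, -z); pixel columns grow to the right and rows downward; lengths in m; the calibration is good to about 2 mm. A picture is of the moment at which its call begins. calibration takes no time and is no camera call.
- finish_job(): hands the job in; it is judged then, once.
The state is a dict: "time": time; "q": joint angles; "joint_vel": joint speeds; "joint_torque": joint torques, N m; "tool_pos": TCP position; "tcp_rot": TCP orientation; "wrist_force": force on the tool from outside, world axes, zero at the start; "torque": the same for the moment, N m; "width": opening from 0.0 (shut) to 1.0 (fully open); "grip_force": force on a finger pad.
Only numpy, scipy, OpenCV 4.12 (cv2) and the standard library are available. Lean on these libraries where they do the work, as an engineer would, in place of code of your own. Each camera call takes 0.05 s, during which the arm holds its last target. There are 200 camera calls.

TASK

Clear the seasonings off the hob so that it can be used: stand the two tall wooden-topped bottles in the larger wire rack and the two small shakers in the smaller one, one in each place, down on the rack's floor. Keep them upright on the way and set them down rather than drop them. Leave the little carton and the mug where they are.

Things in the scene. Friction and masses are not known exactly. Their poses are not given: they have to be found in the camera images.
- tall_bottle_1: Tall straight-sided white bottle with steel collar and wooden top, loose, 56 mm across, 129 mm high (body straight to 108 mm, collar and top 41 mm across), 0.33 kg; starts on the black glass hob, whose top is 7 mm above the worktop. Origin at the centre of its underside, z up its axis. The two bottles are alike.
- tall_bottle_2: Tall straight-sided white bottle with steel collar and wooden top, loose, 56 mm across, 129 mm high (body straight to 108 mm, collar and top 41 mm across), 0.33 kg; starts on the black glass hob, whose top is 7 mm above the worktop. Origin at the centre of its underside, z up its axis. The two bottles are alike.
- small_shaker_1: Small straight-sided white shaker with pierced steel top, loose, 35 mm across, 74 mm high, 0.11 kg; starts on the black glass hob, whose top is 7 mm above the worktop. Origin at the centre of its underside, z up its axis. The two shakers are alike.
- small_shaker_2: Small straight-sided white shaker with pierced steel top, loose, 35 mm across, 74 mm high, 0.11 kg; starts on the black glass hob, whose top is 7 mm above the worktop. Origin at the centre of its underside, z up its axis. The two shakers are alike.
- bottle_rack: The larger condiment rack: pale wooden board 99 x 176 mm with a steel wire gallery round two square places in a row; fixed. Origin on the worktop under its centre, y along its length, z up; the middles of the places lie at y = +38.5 and -38.5 mm, x = 0. A place is 72 x 72 mm between wires; its floor is 16 mm and the top of the wires 46.5 mm above the worktop.
- shaker_rack: The smaller condiment rack: pale wooden board 79 x 136 mm with a steel wire gallery round two square places in a row; fixed. Origin on the worktop under its centre, y along its length, z up; the middles of the places lie at y = +28.5 and -28.5 mm, x = 0. A place is 52 x 52 mm between wires; its floor is 16 mm and the top of the wires 40.5 mm above the worktop.
- carton: Bystander: small upright printed card carton of stock cubes, beige and red, 30 x 45 mm, 58 mm high, loose, standing on the worktop beside the hob. Origin at the centre of its underside. To be left where it is.
- mug: Bystander: white mug with a reddish inside and a handle, 87 mm across, 113 mm with the handle, 90 mm high, loose, standing on the worktop between hob and racks. Origin under the middle of cup and handle together. To be left where it is. (Wall cabinets hang over the worktop behind it, from x = 0.59 m on and at the right-hand corner, underside 0.6 m up: keep the wrist low there.)

How it is judged:
By the outcome, as a careful person would: the job done as asked, in the order asked, and still so for the second after the job is handed in, with the robot touching nothing.
It also fails if it takes over 125 s, if anything falls off the work surface, if the arm or the gripper's body presses on something with over 40 N, if the wrist force passes 120 N, or if a joint passes its speed limit or range.

## Working session

There is one attempt and no reset: what is moved stays moved. The work goes in short steps, Python scripts to look and compute and a tool call to move; the robot and the scene stay as the last step left them, time stands still between calls to the robot, and variables do not carry over. Pictures are saved under pics/ and viewed, at most 14 in all, crops included, and the job is handed in when it is done.

Besides the shell and the picture viewer there is one more tool, called after ">>>" as name(argument=value, ...), one argument or row to a line, values as JSON. step_arm: Moves the arm, as the interface text tells. Its arguments: {"type":"object","properties":{"commands":{"type":"array","items":{"type":"object","properties":{"fingers":{"type":"number"},"dx":{"type":"number"},"dy":{"type":"number"},"dz":{"type":"number"},"roll":{"type":"number"}}}},"squeeze":{"type":"number"}},"required":["commands"]}

```bash
mkdir -p pics; cat > h.py <<'E'
import numpy as np, cv2
from workcell import *
def unproj(cal,uv,depth):
    K=np.array(cal["intrinsics"]);k1=cal["k1"]
    d=cv2.undistortPoints(np.array(uv,float).reshape(-1,1,2),K,np.array([k1,0,0,0.])).reshape(-1,2)
    T=np.linalg.inv(np.array(cal["world_to_cam"]))
    dirs=np.c_[d[:,0],-d[:,1],-np.ones(len(d))]
    return T,dirs
def on_depth(cal,uv,z):
    T,d=unproj(cal,uv,z); p=d*np.array(z).reshape(-1,1)
    return p@T[:3,:3].T+T[:3,3]
def on_plane(cal,uv,h):
    T,d=unproj(cal,uv,0); w=d@T[:3,:3].T; o=T[:3,3]
    return o+w*((h-o[2])/w[:,2:3])
def cloud(cal,dep):
    v,u=np.mgrid[0:480,0:640]; 
    P=on_depth(cal,np.c_[u.ravel(),v.ravel()],dep.ravel()).reshape(480,640,3); P[dep==0]=np.nan
    return P
E
python3 - <<'E'
from h import *
for n in("scene","top"):
    im,d=read_camera(n); cv2.imwrite(f"pics/{n}0.png",im); np.savez(f"{n}0.npz",im=im,d=d)
    c=calibration(n); print(n,np.linalg.inv(c["world_to_cam"])[:3].round(3),c["k1"],(d>0).mean())
s=read_state(); print({k:np.round(v,3) for k,v in s.items()})
E
```

```text
scene [[ 0.704  0.554 -0.444 -0.106]
 [-0.71   0.555 -0.433 -0.477]
 [ 0.006  0.62   0.785  1.123]] -0.09290689507234774 0.9960286458333333
top [[-0.015  0.998 -0.061  0.439]
 [-1.    -0.014  0.012  0.132]
 [ 0.011  0.061  0.998  1.135]] -0.13574731441053647 0.9958072916666667
{'time': np.float64(0.1), 'q': array([ 1.202,  0.265,  1.605,  0.   ,  1.274, -0.037]), 'joint_vel': array([-0.001, -0.   , -0.003, -0.002, -0.001, -0.002]), 'joint_torque': array([-0.0000e+00, -5.1670e+01, -3.6859e+01, -0.0000e+00,  6.0000e-03,
       -0.0000e+00]), 'tool_pos': array([0.22 , 0.638, 0.205]), 'tcp_rot': array([-5.190e-01, -3.098e+00,  3.000e-03]), 'wrist_force': array([ 0.662, -1.073,  0.362]), 'torque': array([0.039, 0.001, 0.013]), 'grip_force': np.float64(0.0), 'width': np.float64(1.001)}
```

```bash
sleep 1
```

```text
(no output)
```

View pics/top0.png

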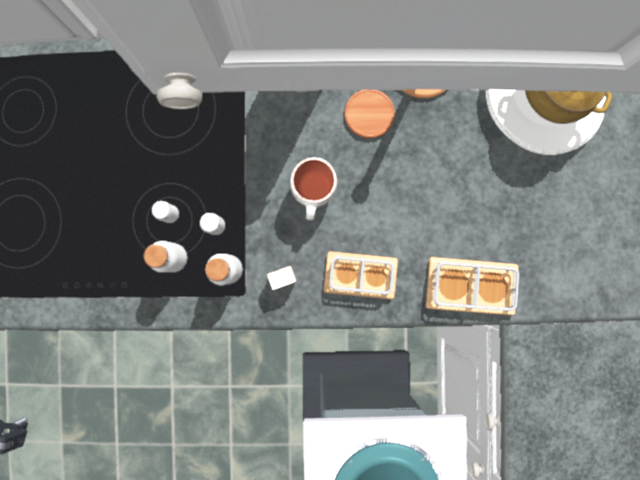

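View pics/scene0.png

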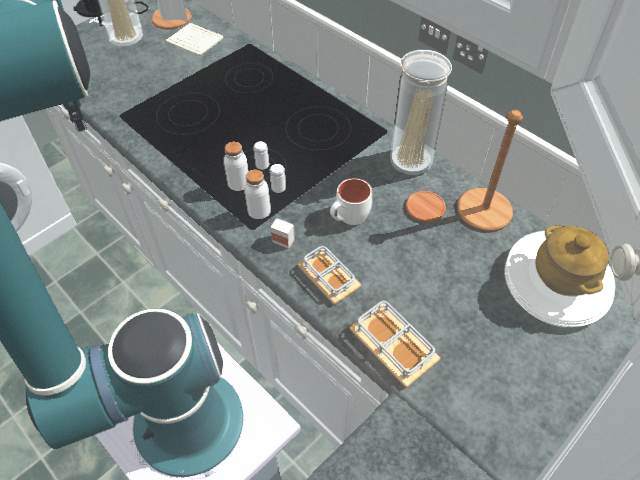

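The top view shows the bottle tops at (157,256) and (218,269), and the shakers at (165,211) and (212,224). The carton is at (281,278), the mug at (313,182), the small rack at (361,275) and the large rack at (473,287).

```bash
python3 - <<'E'
from h import *
P={}
for n in("scene","top"):
    f=np.load(f"{n}0.npz"); c=calibration(n); Q=cloud(c,f["d"]); P[n]=Q
    m=(Q[...,0]>.3)&(Q[...,0]<.75)&(Q[...,1]<.75)&(Q[...,1]>-.4)
    hob=Q[m&(abs(Q[...,2])<.03)]
    print(n,"plane z med",np.median(hob[:,2]).round(4))
    X=Q[...,0];Y=Q[...,1];Z=Q[...,2]
    for nm,zlo,zhi,yl in (("bottle",.125,.15,.25),("shaker",.072,.09,.2)):
        mm=((X>.36)&(X<.62)&(Y>yl)&(Y<.62)&(Z>zlo)&(Z<zhi)).astype(np.uint8)
        k,l,st,ce=cv2.connectedComponentsWithStats(mm)
        for i in range(1,k):
            if st[i,4]>15:
                p=Q[l==i]; lo=p.min(0);hi=p.max(0)
                print(nm,st[i,4],"mid",((lo+hi)/2).round(4)[:2],"ext",(hi-lo).round(3)[:2],"z",np.median(p[:,2]).round(4),"cen",ce[i].round())
    # racks: pale wood/orange/white wires
    im=f["im"]; hsv=cv2.cvtColor(im,cv2.COLOR_BGR2HSV)
    w=((hsv[...,1]>60)&(hsv[...,0]<28)&(hsv[...,2]>90)&(X>.3)&(X<.5)&(Y>-.4)&(Y<.15)&(Z<.06)).astype(np.uint8)
    w=cv2.morphologyEx(w,cv2.MORPH_CLOSE,np.ones((9,9)))
    for ct in cv2.findContours(w,cv2.RETR_EXTERNAL,cv2.CHAIN_APPROX_NONE)[0]:
        if cv2.contourArea(ct)<300: continue
        p=on_plane(c,ct.reshape(-1,2),.016)[:,:2]
        r=cv2.minAreaRect((p*1000).astype(np.float32)); print("rack",np.round(r[0],1),np.round(r[1],1),round(r[2],1))
    # other objects
    for nm,b in(("mug",(.45,.65,.05,.3,.08,.1)),("carton",(.33,.48,.13,.3,.05,.066))):
        mm=(X>b[0])&(X<b[1])&(Y>b[2])&(Y<b[3])&(Z>b[4])&(Z<b[5])
        p=Q[mm]; print(nm,p.min(0).round(3),p.max(0).round(3))
    for nm,b in(("wires46",(.3,.5,-.35,-.05,.04,.053)),("wires40",(.3,.5,-.05,.15,.034,.047))):
        mm=(X>b[0])&(X<b[1])&(Y>b[2])&(Y<b[3])&(Z>b[4])&(Z<b[5])
        p=Q[mm][:,:2]; r=cv2.minAreaRect((p*1000).astype(np.float32)); print(nm,len(p),np.round(r[0],1),np.round(r[1],1),round(r[2],1))
E
```

```text
scene plane z med 0.001
bottle 203 mid [0.4701 0.4073] ext [0.042 0.044] z 0.1347 cen [233. 148.]
bottle 208 mid [0.4457 0.2984] ext [0.041 0.039] z 0.1346 cen [254. 177.]
shaker 113 mid [0.5545 0.4117] ext [0.032 0.034] z 0.0789 cen [260. 146.]
shaker 125 mid [0.4672 0.3976] ext [0.05  0.044] z 0.0816 cen [236. 169.]
shaker 133 mid [0.5301 0.3222] ext [0.035 0.034] z 0.0789 cen [276. 169.]
shaker 114 mid [0.4404 0.2927] ext [0.045 0.041] z 0.0812 cen [257. 197.]
rack [ 403.6 -173.7] [176.6 100. ] 84.2
rack [428.5  41.7] [137.2  79.7] 83.5
mug [0.45  0.091 0.08 ] [0.646 0.293 0.1  ]
carton [0.406 0.169 0.05 ] [0.467 0.3   0.066]
wires46 599 [ 406.6 -172.7] [161.5  84.9] 85.0
wires40 350 [430.5  45.3] [121.3  63.5] 82.4
top plane z med 0.0017
bottle 457 mid [0.4711 0.406 ] ext [0.04  0.042] z 0.1345 cen [156. 255.]
bottle 463 mid [0.4474 0.299 ] ext [0.04  0.042] z 0.1344 cen [217. 269.]
shaker 266 mid [0.5563 0.4119] ext [0.034 0.034] z 0.0789 cen [160. 210.]
shaker 298 mid [0.5309 0.3218] ext [0.033 0.035] z 0.0787 cen [209. 223.]
shaker 80 mid [0.4708 0.3879] ext [0.053 0.022] z 0.0844 cen [175. 257.]
shaker 44 mid [0.4467 0.2793] ext [0.051 0.018] z 0.0817 cen [234. 270.]
rack [ 407.3 -172.4] [178.1 100.8] 84.2
rack [432.4  43.8] [137.8  80.8] 83.0
mug [0.45  0.092 0.08 ] [0.646 0.299 0.1  ]
carton [0.411 0.169 0.051] [0.475 0.291 0.066]
wires46 727 [ 406.8 -174.4] [159.3  83.1] 84.1
wires40 534 [433.   43.8] [119.   62.1] 83.0
```

>>> step_arm(
  commands=[
    {"fingers":-1,"dx":-0.03,"dy":-0.013,"dz":-0.01},
    {"fingers":-1,"dx":-0.08,"dy":-0.035,"dz":-0.02},
    {"fingers":-1,"dx":-0.13,"dy":-0.057,"dz":-0.025},
    {"fingers":-1,"dx":-0.18,"dy":-0.079,"dz":-0.025},
    {"fingers":-1,"dx":-0.23,"dy":-0.101,"dz":-0.025},
    {"fingers":-1,"dx":-0.28,"dy":-0.123,"dz":-0.025},
    {"fingers":-1,"dx":-0.312,"dy":-0.137,"dz":-0.025},
    {"fingers":-1,"dx":-0.312,"dy":-0.137,"dz":-0.025},
  ],
)

```text
invalid input
```

```bash
cat >> h.py <<'E'
from scipy.spatial.transform import Rotation as R
def go(x,y,z,yaw=None):
    s=read_state(); M=R.from_rotvec(s["tcp_rot"]).as_matrix(); p=np.array(s["tool_pos"])
    cy=np.degrees(np.arctan2(M[1,1],M[0,1])); d=M.T@(np.array([x,y,z])-p)
    r=0 if yaw is None else (cy-yaw+90)%180-90
    print("t",round(float(s["time"]),2),"p",p.round(4),"yaw",cy.round(1),"tilt",M[:2,2].round(3),"-> dxyz",d.round(4),"roll",round(float(r),1),"w",np.round(s["width"],3),"F",np.round(s["wrist_force"],1),"g",np.round(s["grip_force"],1))
E
python3 -c "
from h import *
go(.4705,.4065,.071)"
```

```text
t 0.1 p [0.2196 0.6375 0.2049] yaw 71.0 tilt [-0.001 -0.002] -> dxyz [-0.3125 -0.1364  0.1341] roll 0.0 w 1.001 F [ 0.7 -1.1  0.4] g 0.0
```

>>> step_arm(
  commands=[
    {"fingers":-1,"dx":-0.03,"dy":-0.013,"dz":-0.01,"roll":0},
    {"fingers":-1,"dx":-0.08,"dy":-0.035,"dz":-0.02,"roll":0},
    {"fingers":-1,"dx":-0.13,"dy":-0.057,"dz":-0.025,"roll":0},
    {"fingers":-1,"dx":-0.18,"dy":-0.079,"dz":-0.025,"roll":0},
    {"fingers":-1,"dx":-0.23,"dy":-0.101,"dz":-0.025,"roll":0},
    {"fingers":-1,"dx":-0.28,"dy":-0.123,"dz":-0.025,"roll":0},
    {"fingers":-1,"dx":-0.312,"dy":-0.137,"dz":-0.025,"roll":0},
    {"fingers":-1,"dx":-0.312,"dy":-0.137,"dz":-0.025,"roll":0},
  ],
  squeeze=40,
)

```text
time: 1.1
tool_pos: [0.4718, 0.4048, 0.2304]
tcp_rot: [-0.525, -3.097, 0.002]
wrist_force: [-0.5, 0.0, 0.4]
width: 0.995
grip_force: 0.0
```

```bash
python3 -c "
from h import *
go(.4705,.4065,.071)"
```

```text
t 1.1 p [0.4718 0.4048 0.2304] yaw 70.8 tilt [-0.    -0.001] -> dxyz [0.0018 0.0013 0.1594] roll 0.0 w 0.995 F [-0.5  0.   0.4] g 0.0
```

>>> step_arm(
  commands=[
    {"fingers":-1,"dx":0.001,"dy":0.001,"dz":0.01,"roll":0},
    {"fingers":-1,"dx":0.001,"dy":0.001,"dz":0.04,"roll":0},
    {"fingers":-1,"dx":0.001,"dy":0.001,"dz":0.07,"roll":0},
    {"fingers":-1,"dx":0.001,"dy":0.001,"dz":0.1,"roll":0},
    {"fingers":-1,"dx":0.001,"dy":0.001,"dz":0.13,"roll":0},
    {"fingers":-1,"dx":0.001,"dy":0.001,"dz":0.15,"roll":0},
    {"fingers":-1,"dx":0.001,"dy":0.001,"dz":0.159,"roll":0},
    {"fingers":-1,"dx":0.001,"dy":0.001,"dz":0.159,"roll":0},
  ],
)

```text
time: 2.1
tool_pos: [0.4691, 0.4085, 0.0717]
tcp_rot: [-0.518, -3.098, 0.001]
wrist_force: [0.1, -0.9, -0.1]
width: 1.001
grip_force: 0.0
```

```bash
python3 -c "
from h import *
go(.4705,.4065,.071)"
```

```text
t 2.1 p [0.4691 0.4085 0.0717] yaw 71.0 tilt [-0.001 -0.   ] -> dxyz [-0.0019 -0.0015  0.0007] roll 0.0 w 1.001 F [ 0.1 -0.9 -0.1] g 0.0
```

>>> step_arm(
  commands=[
    {"fingers":1,"dx":0,"dy":0,"dz":0,"roll":0},
    {"fingers":1,"dx":0,"dy":0,"dz":0,"roll":0},
    {"fingers":1,"dx":0,"dy":0,"dz":0,"roll":0},
    {"fingers":1,"dx":0,"dy":0,"dz":0,"roll":0},
    {"fingers":1,"dx":0,"dy":0,"dz":0,"roll":0},
    {"fingers":1,"dx":0,"dy":0,"dz":0,"roll":0},
  ],
  squeeze=40,
)

```text
time: 2.85
tool_pos: [0.4706, 0.4085, 0.0739]
tcp_rot: [0.519, 3.097, 0.002]
wrist_force: [0.0, -2.1, 5.7]
width: 0.531
grip_force: 37.4
```

```bash
python3 -c "
from h import *
go(.4021,-.2113,.25,-6)"
```

```text
t 2.85 p [0.4706 0.4085 0.0739] yaw 71.0 tilt [0.002 0.001] -> dxyz [-0.1375 -0.608  -0.1768] roll 77.0 w 0.531 F [ 0.  -2.1  5.7] g 37.4
```

>>> step_arm(
  commands=[
    {"fingers":1,"dx":0,"dy":0,"dz":-0.01,"roll":0},
    {"fingers":1,"dx":0,"dy":0,"dz":-0.03,"roll":0},
    {"fingers":1,"dx":0,"dy":0,"dz":-0.06,"roll":0},
    {"fingers":1,"dx":0,"dy":0,"dz":-0.09,"roll":0},
    {"fingers":1,"dx":0,"dy":0,"dz":-0.12,"roll":0},
    {"fingers":1,"dx":0,"dy":0,"dz":-0.15,"roll":0},
    {"fingers":1,"dx":0,"dy":0,"dz":-0.17,"roll":0},
    {"fingers":1,"dx":0,"dy":0,"dz":-0.175,"roll":0},
  ],
)

```text
time: 3.85
tool_pos: [0.4703, 0.4089, 0.2494]
tcp_rot: [0.518, 3.096, 0.004]
wrist_force: [-0.6, 0.3, -2.4]
width: 0.528
grip_force: 36.4
```

```bash
python3 -c "
from h import *
go(.4021,-.2113,.25,-6)
im,d=read_camera('scene'); u=im[0:300,80:400]; cv2.imwrite('pics/s1.png',cv2.resize(u,None,fx=2,fy=2))"
```

```text
t 3.85 p [0.4703 0.4089 0.2494] yaw 71.0 tilt [0.003 0.002] -> dxyz [-0.1375 -0.6086 -0.0021] roll 77.0 w 0.528 F [-0.6  0.3 -2.4] g 36.4
```

View pics/s1.png

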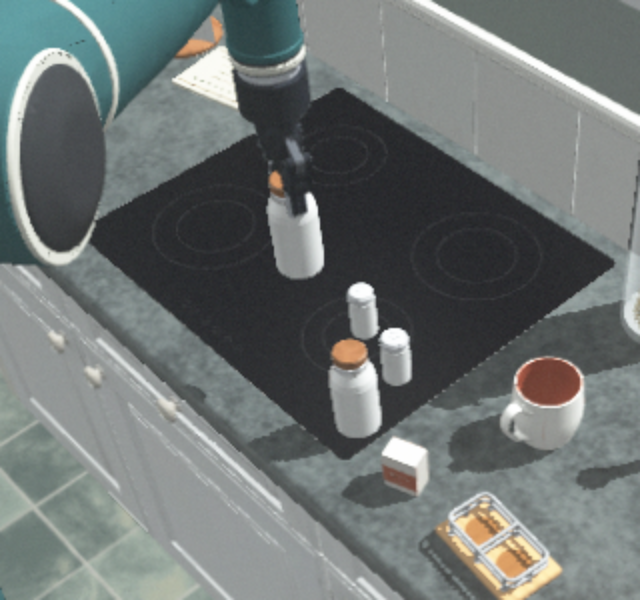

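>>> step_arm(
  commands=[
    {"fingers":1,"dx":-0.004,"dy":-0.02,"dz":0,"roll":5},
    {"fingers":1,"dx":-0.013,"dy":-0.06,"dz":0,"roll":14},
    {"fingers":1,"dx":-0.022,"dy":-0.1,"dz":0,"roll":23},
    {"fingers":1,"dx":-0.031,"dy":-0.14,"dz":0,"roll":32},
    {"fingers":1,"dx":-0.04,"dy":-0.18,"dz":0,"roll":41},
    {"fingers":1,"dx":-0.05,"dy":-0.22,"dz":0,"roll":50},
    {"fingers":1,"dx":-0.058,"dy":-0.26,"dz":0,"roll":59},
    {"fingers":1,"dx":-0.065,"dy":-0.29,"dz":0,"roll":67},
  ],
  squeeze=50,
)

```text
time: 4.9
tool_pos: [0.4351, 0.1112, 0.2453]
tcp_rot: [-2.148, -2.291, 0.004]
wrist_force: [0.6, -0.3, -3.2]
width: 0.503
grip_force: 45.1
```

```bash
python3 -c "
from h import *
go(.4021,-.2113,.25,-6)"
```

```text
t 4.9 p [0.4351 0.1112 0.2453] yaw 3.7 tilt [-0.003 -0.001] -> dxyz [-0.3197 -0.0537 -0.0043] roll 9.7 w 0.503 F [ 0.6 -0.3 -3.2] g 45.1
```

>>> step_arm(
  commands=[
    {"fingers":1,"dx":-0.03,"dy":-0.005,"dz":-0.001,"roll":3},
    {"fingers":1,"dx":-0.08,"dy":-0.013,"dz":-0.002,"roll":6},
    {"fingers":1,"dx":-0.13,"dy":-0.022,"dz":-0.003,"roll":9.7},
    {"fingers":1,"dx":-0.18,"dy":-0.03,"dz":-0.004,"roll":9.7},
    {"fingers":1,"dx":-0.23,"dy":-0.039,"dz":-0.004,"roll":9.7},
    {"fingers":1,"dx":-0.28,"dy":-0.047,"dz":-0.004,"roll":9.7},
    {"fingers":1,"dx":-0.31,"dy":-0.052,"dz":-0.004,"roll":9.7},
    {"fingers":1,"dx":-0.32,"dy":-0.054,"dz":-0.004,"roll":9.7},
  ],
)

```text
time: 5.9
tool_pos: [0.4038, -0.2111, 0.2495]
tcp_rot: [-2.33, -2.103, 0.001]
wrist_force: [0.2, -0.6, -2.8]
width: 0.503
grip_force: 45.2
```

>>> step_arm(
  commands=[
    {"fingers":1,"dx":0,"dy":0,"dz":0.01,"roll":0},
    {"fingers":1,"dx":0,"dy":0,"dz":0.03,"roll":0},
    {"fingers":1,"dx":0,"dy":0,"dz":0.05,"roll":0},
    {"fingers":1,"dx":0,"dy":0,"dz":0.07,"roll":0},
    {"fingers":1,"dx":0,"dy":0,"dz":0.08,"roll":0},
    {"fingers":1,"dx":0,"dy":0,"dz":0.08,"roll":0},
    {"fingers":1,"dx":0,"dy":0,"dz":0.08,"roll":0},
  ],
)

```text
time: 6.78
tool_pos: [0.4056, -0.21, 0.1718]
tcp_rot: [2.328, 2.108, 0.001]
wrist_force: [-0.9, -0.5, -2.9]
width: 0.504
grip_force: 45.5
```

```bash
python3 -c "
from h import *
go(.4021,-.2113,.085,-6)
for n in ('top','scene'):
    im,d=read_camera(n); np.savez(n+'1.npz',im=im,d=d)
    u=im[160:360,380:600] if n=='top' else im[150:450,250:550]
    cv2.imwrite('pics/'+n+'2.png',cv2.resize(u,None,fx=2,fy=2,interpolation=cv2.INTER_CUBIC))"
```

```text
t 6.78 p [ 0.4056 -0.21    0.1718] yaw -5.7 tilt [ 0.001 -0.   ] -> dxyz [-0.0017 -0.0034  0.0868] roll 0.3 w 0.504 F [-0.9 -0.5 -2.9] g 45.5
```

View pics/scene2.png

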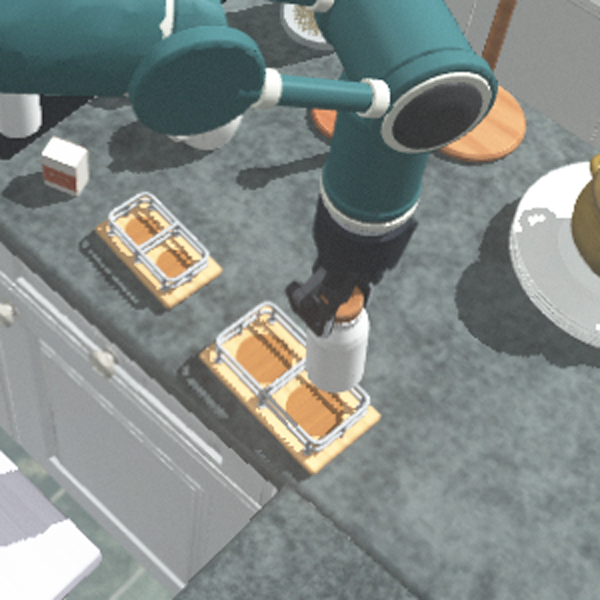

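The bottle is upright in the gripper above the far place, with its lower rim near (340,385) in the crop. I'll measure where it hangs before lowering it.

```bash
cat >> h.py <<'E'
from scipy.optimize import least_squares
def cyl(cx,cy,zr,r,names=("scene","top"),pad=.045):
    for n in names:
        im,d=read_camera(n); Q=cloud(calibration(n),d); hsv=cv2.cvtColor(im,cv2.COLOR_BGR2HSV)
        m=(np.hypot(Q[...,0]-cx,Q[...,1]-cy)<pad)&(Q[...,2]>zr[0])&(Q[...,2]<zr[1])&(hsv[...,1]<50)&(hsv[...,2]>120)
        p=Q[m]
        if len(p)<20: print(n,"few",len(p)); continue
        f=least_squares(lambda a:np.hypot(p[:,0]-a[0],p[:,1]-a[1])-r,[cx,cy],loss="soft_l1",f_scale=.002)
        print(n,len(p),"centre",f.x.round(4),"zmin",np.percentile(p[:,2],1).round(4),"zmax",p[:,2].max().round(4))
E
python3 -c "
from h import *
cyl(.4045,-.21,(.09,.18),.028)
s=read_state();print(s['time'])
"
```

```text
scene 571 centre [ 0.408  -0.2141] zmin 0.1076 zmax 0.18
top 334 centre [ 0.4076 -0.2163] zmin 0.1075 zmax 0.1799
6.975
```

>>> step_arm(
  commands=[
    {"fingers":1,"dx":0.003,"dy":-0.006,"dz":0,"roll":0},
    {"fingers":1,"dx":0.003,"dy":-0.006,"dz":0.015,"roll":0},
    {"fingers":1,"dx":0.003,"dy":-0.006,"dz":0.03,"roll":0},
    {"fingers":1,"dx":0.003,"dy":-0.006,"dz":0.045,"roll":0},
    {"fingers":1,"dx":0.003,"dy":-0.006,"dz":0.06,"roll":0},
    {"fingers":1,"dx":0.003,"dy":-0.006,"dz":0.072,"roll":0},
    {"fingers":1,"dx":0.003,"dy":-0.006,"dz":0.08,"roll":0},
    {"fingers":1,"dx":0.003,"dy":-0.006,"dz":0.084,"roll":0},
  ],
)

```text
time: 7.98
tool_pos: [0.3992, -0.2064, 0.0865]
tcp_rot: [-2.329, -2.108, 0.0]
wrist_force: [0.0, -0.4, -1.5]
width: 0.499
grip_force: 45.9
```

```bash
python3 -c "
from h import *
go(.4021,-.2113,.081,-6)
cyl(.4045,-.21,(.05,.085),.028)
"
```

```text
t 7.97 p [ 0.3992 -0.2064  0.0865] yaw -5.7 tilt [-0.  0.] -> dxyz [-0.0046  0.0034  0.0055] roll 0.3 w 0.499 F [ 0.  -0.4 -1.5] g 45.9
scene 233 centre [ 0.4009 -0.2097] zmin 0.0503 zmax 0.0847
top 135 centre [ 0.4009 -0.2106] zmin 0.0506 zmax 0.0846
```

>>> step_arm(
  commands=[
    {"fingers":1,"dx":-0.001,"dy":0.001,"dz":0.002,"roll":0},
    {"fingers":1,"dx":-0.001,"dy":0.001,"dz":0.004,"roll":0},
    {"fingers":1,"dx":-0.001,"dy":0.001,"dz":0.005,"roll":0},
    {"fingers":1,"dx":-0.001,"dy":0.001,"dz":0.006,"roll":0},
    {"fingers":1,"dx":-0.001,"dy":0.001,"dz":0.006,"roll":0},
  ],
)

```text
time: 8.7
tool_pos: [0.4031, -0.2106, 0.086]
tcp_rot: [2.323, 2.104, -0.0]
wrist_force: [-3.8, -1.5, 18.7]
width: 0.497
grip_force: 47.9
```

```bash
cat >> h.py <<'E'
def top(cx,cy,zr,pad=.035):
    for n in("scene","top"):
        im,d=read_camera(n); Q=cloud(calibration(n),d)
        m=(np.hypot(Q[...,0]-cx,Q[...,1]-cy)<pad)&(Q[...,2]>zr[0])&(Q[...,2]<zr[1]); p=Q[m]
        hsv=cv2.cvtColor(im,cv2.COLOR_BGR2HSV); w=m&(hsv[...,0]<25)&(hsv[...,1]>100)
        print(n,m.sum(),"z",np.round(np.median(p[:,2]),4),"mid",((p.min(0)+p.max(0))/2).round(4)[:2],"wood",w.sum(),np.round(np.nanpercentile(Q[w][:,2],90),4) if w.any() else "")
E
python3 -c "
from h import *
go(.4021,-.2113,.081,-6)
top(.402,-.211,(.135,.16))
cyl(.4045,-.21,(.05,.085),.028)
"
```

```text
t 8.7 p [ 0.4031 -0.2106  0.086 ] yaw -5.7 tilt [ 0.005 -0.006] -> dxyz [-0.0008 -0.001   0.005 ] roll 0.3 w 0.497 F [-3.8 -1.5 18.7] g 47.9
scene 227 z 0.1449 mid [ 0.4006 -0.2135] wood 108 0.1474
top 227 z 0.1432 mid [ 0.4    -0.2009] wood 154 0.1457
scene 229 centre [ 0.4036 -0.2121] zmin 0.0505 zmax 0.0844
top 155 centre [ 0.4034 -0.2131] zmin 0.0505 zmax 0.085
```

>>> step_arm(
  commands=[
    {"fingers":1,"dx":0,"dy":0,"dz":-0.003,"roll":0},
    {"fingers":0,"dx":0,"dy":0,"dz":-0.003,"roll":0},
    {"fingers":-1,"dx":0,"dy":0,"dz":-0.003,"roll":0},
    {"fingers":-1,"dx":0,"dy":0,"dz":-0.003,"roll":0},
    {"fingers":-1,"dx":0,"dy":0,"dz":-0.003,"roll":0},
    {"fingers":-1,"dx":0,"dy":0,"dz":-0.003,"roll":0},
    {"fingers":-1,"dx":0,"dy":0,"dz":-0.003,"roll":0},
  ],
)

```text
time: 9.78
tool_pos: [0.4001, -0.2075, 0.0839]
tcp_rot: [-2.329, -2.108, 0.0]
wrist_force: [0.1, -0.4, 0.1]
width: 1.003
grip_force: 0.0
```

>>> step_arm(
  commands=[
    {"fingers":-1,"dx":0,"dy":0,"dz":-0.01,"roll":0},
    {"fingers":-1,"dx":0,"dy":0,"dz":-0.03,"roll":0},
    {"fingers":-1,"dx":0,"dy":0,"dz":-0.06,"roll":0},
    {"fingers":-1,"dx":0,"dy":0,"dz":-0.09,"roll":0},
    {"fingers":-1,"dx":0,"dy":0,"dz":-0.12,"roll":0},
    {"fingers":-1,"dx":0,"dy":0,"dz":-0.14,"roll":0},
    {"fingers":-1,"dx":0,"dy":0,"dz":-0.14,"roll":0},
  ],
)

```text
time: 10.65
tool_pos: [0.4017, -0.2084, 0.2268]
tcp_rot: [2.326, 2.105, 0.002]
wrist_force: [-0.1, -0.9, 0.1]
width: 1.0
grip_force: 0.0
```

```bash
python3 -c "
from h import *
go(.4465,.2987,.23,-10)
top(.402,-.211,(.135,.16))
"
```

```text
t 10.65 p [ 0.4017 -0.2084  0.2268] yaw -5.7 tilt [ 0.004 -0.003] -> dxyz [ 0.509  -0.0058 -0.0044] roll 4.3 w 1.0 F [-0.1 -0.9  0.1] g 0.0
scene 352 z 0.1437 mid [ 0.4036 -0.2146] wood 293 0.1467
top 433 z 0.1436 mid [ 0.4052 -0.2149] wood 389 0.146
```

>>> step_arm(
  commands=[
    {"fingers":-1,"dx":0.04,"dy":0,"dz":-0.004,"roll":0},
    {"fingers":-1,"dx":0.1,"dy":-0.001,"dz":-0.004,"roll":0},
    {"fingers":-1,"dx":0.16,"dy":-0.002,"dz":-0.004,"roll":0},
    {"fingers":-1,"dx":0.22,"dy":-0.003,"dz":-0.004,"roll":0},
    {"fingers":-1,"dx":0.28,"dy":-0.003,"dz":-0.004,"roll":0},
    {"fingers":-1,"dx":0.34,"dy":-0.004,"dz":-0.004,"roll":0},
    {"fingers":-1,"dx":0.4,"dy":-0.005,"dz":-0.004,"roll":2},
    {"fingers":-1,"dx":0.46,"dy":-0.005,"dz":-0.004,"roll":4},
  ],
)

```text
time: 11.75
tool_pos: [0.4399, 0.2523, 0.2265]
tcp_rot: [-2.402, -2.025, 0.004]
wrist_force: [1.2, 0.3, 0.2]
width: 1.001
grip_force: 0.0
```

>>> step_arm(
  commands=[
    {"fingers":-1,"dx":0.03,"dy":0.002,"dz":0,"roll":0},
    {"fingers":-1,"dx":0.048,"dy":0.002,"dz":0,"roll":0},
    {"fingers":-1,"dx":0.048,"dy":0.002,"dz":0,"roll":0},
    {"fingers":-1,"dx":0.048,"dy":0.002,"dz":0,"roll":0},
  ],
)

```text
time: 12.25
tool_pos: [0.4508, 0.2963, 0.2276]
tcp_rot: [2.402, 2.024, -0.002]
wrist_force: [0.1, -0.3, -0.2]
width: 0.994
grip_force: 0.0
```

```bash
python3 -c "
from h import *
go(.4465,.2987,.071,-10)
"
```

```text
t 12.25 p [0.4508 0.2963 0.2276] yaw -9.8 tilt [-0.001 -0.001] -> dxyz [ 0.0018 -0.0045  0.1566] roll 0.2 w 0.994 F [ 0.1 -0.3 -0.2] g 0.0
```

>>> step_arm(
  commands=[
    {"fingers":-1,"dx":0.002,"dy":-0.004,"dz":0.01,"roll":0},
    {"fingers":-1,"dx":0.002,"dy":-0.004,"dz":0.04,"roll":0},
    {"fingers":-1,"dx":0.002,"dy":-0.004,"dz":0.07,"roll":0},
    {"fingers":-1,"dx":0.002,"dy":-0.004,"dz":0.1,"roll":0},
    {"fingers":-1,"dx":0.002,"dy":-0.004,"dz":0.13,"roll":0},
    {"fingers":-1,"dx":0.002,"dy":-0.004,"dz":0.15,"roll":0},
    {"fingers":-1,"dx":0.002,"dy":-0.004,"dz":0.156,"roll":0},
    {"fingers":-1,"dx":0.002,"dy":-0.004,"dz":0.156,"roll":0},
  ],
)

```text
time: 13.25
tool_pos: [0.4473, 0.2998, 0.072]
tcp_rot: [-2.402, -2.025, 0.001]
wrist_force: [-0.2, 0.1, -0.5]
width: 1.002
grip_force: 0.0
```

>>> step_arm(
  commands=[
    {"fingers":1,"dx":0,"dy":0,"dz":0,"roll":0},
    {"fingers":1,"dx":0,"dy":0,"dz":0,"roll":0},
    {"fingers":1,"dx":0,"dy":0,"dz":0,"roll":0},
    {"fingers":1,"dx":0,"dy":0,"dz":0,"roll":0},
    {"fingers":1,"dx":0,"dy":0,"dz":0,"roll":0},
    {"fingers":1,"dx":0,"dy":0,"dz":0,"roll":0},
  ],
  squeeze=50,
)

```text
time: 14.0
tool_pos: [0.4478, 0.301, 0.0736]
tcp_rot: [-2.401, -2.025, -0.002]
wrist_force: [-1.9, -0.3, 5.7]
width: 0.531
grip_force: 47.4
```

>>> step_arm(
  commands=[
    {"fingers":1,"dx":0,"dy":0,"dz":-0.01,"roll":0},
    {"fingers":1,"dx":0,"dy":0,"dz":-0.03,"roll":0},
    {"fingers":1,"dx":0,"dy":0,"dz":-0.06,"roll":0},
    {"fingers":1,"dx":0,"dy":0,"dz":-0.09,"roll":0},
    {"fingers":1,"dx":0,"dy":0,"dz":-0.12,"roll":0},
    {"fingers":1,"dx":0,"dy":0,"dz":-0.15,"roll":0},
    {"fingers":1,"dx":0,"dy":0,"dz":-0.17,"roll":0},
    {"fingers":1,"dx":0,"dy":0,"dz":-0.175,"roll":0},
  ],
)

```text
time: 15.0
tool_pos: [0.4481, 0.3007, 0.2487]
tcp_rot: [2.401, 2.025, 0.004]
wrist_force: [-0.2, 0.2, -3.7]
width: 0.527
grip_force: 47.2
```

```bash
python3 -c "
from h import *
go(.4099,-.1347,.25,-6)
cyl(.4465,.2987,(.17,.26),.028)
"
```

```text
t 15.0 p [0.4481 0.3007 0.2487] yaw -9.7 tilt [0.002 0.001] -> dxyz [-0.4356  0.0357 -0.002 ] roll -3.7 w 0.527 F [-0.2  0.2 -3.7] g 47.2
scene 645 centre [0.4489 0.3008] zmin 0.1848 zmax 0.2597
top 219 centre [0.4483 0.2989] zmin 0.1859 zmax 0.2597
```

>>> step_arm(
  commands=[
    {"fingers":1,"dx":-0.03,"dy":0.002,"dz":0,"roll":0},
    {"fingers":1,"dx":-0.08,"dy":0.006,"dz":0,"roll":0},
    {"fingers":1,"dx":-0.13,"dy":0.01,"dz":0,"roll":0},
    {"fingers":1,"dx":-0.18,"dy":0.014,"dz":0,"roll":-1},
    {"fingers":1,"dx":-0.23,"dy":0.018,"dz":0,"roll":-2},
    {"fingers":1,"dx":-0.28,"dy":0.022,"dz":0,"roll":-3},
    {"fingers":1,"dx":-0.33,"dy":0.026,"dz":0,"roll":-3.7},
    {"fingers":1,"dx":-0.37,"dy":0.03,"dz":0,"roll":-3.7},
  ],
)

```text
time: 16.1
tool_pos: [0.4131, -0.071, 0.2453]
tcp_rot: [-2.334, -2.1, 0.003]
wrist_force: [0.3, -0.2, -2.3]
width: 0.525
grip_force: 47.2
```

>>> step_arm(
  commands=[
    {"fingers":1,"dx":-0.03,"dy":0.0,"dz":0,"roll":0},
    {"fingers":1,"dx":-0.055,"dy":0.0,"dz":0,"roll":0},
    {"fingers":1,"dx":-0.063,"dy":0.0,"dz":0.02,"roll":0},
    {"fingers":1,"dx":-0.063,"dy":0.0,"dz":0.045,"roll":0},
    {"fingers":1,"dx":-0.063,"dy":0.0,"dz":0.07,"roll":0},
    {"fingers":1,"dx":-0.063,"dy":0.0,"dz":0.08,"roll":0},
    {"fingers":1,"dx":-0.063,"dy":0.0,"dz":0.08,"roll":0},
  ],
)

```text
time: 16.98
tool_pos: [0.4069, -0.1317, 0.1657]
tcp_rot: [-2.333, -2.1, 0.002]
wrist_force: [0.2, 0.6, -2.7]
width: 0.528
grip_force: 47.5
```

```bash
python3 -c "
from h import *
go(.4099,-.1347,.083,-6)
cyl(.4099,-.1347,(.09,.17),.028,pad=.042)
cyl(.4045,-.2148,(.05,.11),.028,pad=.04)
"
```

```text
t 16.98 p [ 0.4069 -0.1317  0.1657] yaw -6.0 tilt [-0.003  0.001] -> dxyz [-0.0028  0.0035  0.0827] roll -0.0 w 0.528 F [ 0.2  0.6 -2.7] g 47.5
scene 498 centre [ 0.4061 -0.1288] zmin 0.1029 zmax 0.1699
top 306 centre [ 0.4083 -0.1304] zmin 0.1085 zmax 0.1695
scene 475 centre [ 0.4046 -0.2137] zmin 0.0508 zmax 0.1099
top few 0
```

>>> step_arm(
  commands=[
    {"fingers":1,"dx":-0.004,"dy":0.003,"dz":0,"roll":0},
    {"fingers":1,"dx":-0.004,"dy":0.003,"dz":0.015,"roll":0},
    {"fingers":1,"dx":-0.004,"dy":0.003,"dz":0.03,"roll":0},
    {"fingers":1,"dx":-0.004,"dy":0.003,"dz":0.045,"roll":0},
    {"fingers":1,"dx":-0.004,"dy":0.003,"dz":0.058,"roll":0},
    {"fingers":1,"dx":-0.004,"dy":0.003,"dz":0.068,"roll":0},
    {"fingers":1,"dx":-0.004,"dy":0.003,"dz":0.074,"roll":0},
    {"fingers":1,"dx":-0.004,"dy":0.003,"dz":0.077,"roll":0},
  ],
)

```text
time: 18.18
tool_pos: [0.4107, -0.1364, 0.0898]
tcp_rot: [-2.335, -2.102, 0.0]
wrist_force: [-0.2, 0.1, -2.8]
width: 0.523
grip_force: 47.5
```

>>> step_arm(
  commands=[
    {"fingers":1,"dx":0,"dy":0,"dz":0.001,"roll":0},
    {"fingers":1,"dx":0,"dy":0,"dz":0.002,"roll":0},
    {"fingers":1,"dx":0,"dy":0,"dz":0.003,"roll":0},
    {"fingers":1,"dx":0,"dy":0,"dz":0.003,"roll":0},
  ],
)

```text
time: 18.68
tool_pos: [0.4107, -0.1365, 0.0872]
tcp_rot: [2.335, 2.102, 0.0]
wrist_force: [1.1, -1.1, -2.9]
width: 0.523
grip_force: 47.5
```

```bash
python3 -c "
from h import *
go(.4099,-.1347,.083,-6)
cyl(.4099,-.1347,(.05,.085),.028,pad=.042)
top(.4099,-.1347,(.13,.16),.03)
"
```

```text
t 18.68 p [ 0.4107 -0.1365  0.0872] yaw -6.0 tilt [ 0. -0.] -> dxyz [ 0.0017 -0.0009  0.0042] roll -0.0 w 0.523 F [ 1.1 -1.1 -2.9] g 47.5
scene 220 centre [ 0.41   -0.1342] zmin 0.0508 zmax 0.085
top 140 centre [ 0.4111 -0.1352] zmin 0.0504 zmax 0.0847
scene 274 z 0.1467 mid [ 0.4094 -0.1393] wood 143 0.1503
top 153 z 0.1439 mid [ 0.4096 -0.1256] wood 47 0.1503
```

Well centred, about 4 mm above the floor.

>>> step_arm(
  commands=[
    {"fingers":1,"dx":0,"dy":0,"dz":0.001,"roll":0},
    {"fingers":1,"dx":0,"dy":0,"dz":0.002,"roll":0},
    {"fingers":1,"dx":0,"dy":0,"dz":0.003,"roll":0},
    {"fingers":1,"dx":0,"dy":0,"dz":0.004,"roll":0},
    {"fingers":1,"dx":0,"dy":0,"dz":0.004,"roll":0},
  ],
)

```text
time: 19.5
tool_pos: [0.4107, -0.1364, 0.0833]
tcp_rot: [-2.335, -2.102, 0.0]
wrist_force: [-0.9, -0.2, -0.7]
width: 0.528
grip_force: 48.2
```

>>> step_arm(
  commands=[
    {"fingers":1,"dx":0,"dy":0,"dz":0.001,"roll":0},
    {"fingers":1,"dx":0,"dy":0,"dz":0.001,"roll":0},
    {"fingers":0,"dx":0,"dy":0,"dz":0.001,"roll":0},
    {"fingers":-1,"dx":0,"dy":0,"dz":0.0,"roll":0},
    {"fingers":-1,"dx":0,"dy":0,"dz":0.0,"roll":0},
    {"fingers":-1,"dx":0,"dy":0,"dz":0.0,"roll":0},
    {"fingers":-1,"dx":0,"dy":0,"dz":0.0,"roll":0},
    {"fingers":-1,"dx":0,"dy":0,"dz":0.0,"roll":0},
  ],
)

```text
time: 20.5
tool_pos: [0.4106, -0.1364, 0.083]
tcp_rot: [-2.335, -2.102, 0.0]
wrist_force: [-0.6, -0.6, -0.0]
width: 0.999
grip_force: 0.0
```

>>> step_arm(
  commands=[
    {"fingers":-1,"dx":0,"dy":0,"dz":-0.01,"roll":0},
    {"fingers":-1,"dx":0,"dy":0,"dz":-0.03,"roll":0},
    {"fingers":-1,"dx":0,"dy":0,"dz":-0.06,"roll":0},
    {"fingers":-1,"dx":0,"dy":0,"dz":-0.09,"roll":0},
    {"fingers":-1,"dx":0,"dy":0,"dz":-0.12,"roll":0},
    {"fingers":-1,"dx":0,"dy":0,"dz":-0.14,"roll":0},
    {"fingers":-1,"dx":0,"dy":0,"dz":-0.14,"roll":0},
  ],
)

```text
time: 21.38
tool_pos: [0.4121, -0.137, 0.2257]
tcp_rot: [2.332, 2.099, 0.004]
wrist_force: [0.1, 0.1, -1.1]
width: 0.997
grip_force: 0.0
```

```bash
python3 -c "
from h import *
go(.5305,.322,.2,-7)
top(.4099,-.1347,(.13,.16),.035)
top(.5305,.322,(.07,.09),.03)
im,d=read_camera('top'); cv2.imwrite('pics/t3.png',im)
"
```

```text
t 21.38 p [ 0.4121 -0.137   0.2257] yaw -6.0 tilt [ 0.005 -0.002] -> dxyz [0.4689 0.0695 0.0254] roll 1.0 w 0.997 F [ 0.1  0.1 -1.1] g 0.0
scene 363 z 0.1429 mid [ 0.408  -0.1326] wood 275 0.1463
top 495 z 0.1432 mid [ 0.4098 -0.1335] wood 394 0.1462
scene 117 z 0.0784 mid [0.5313 0.3208] wood 0 
top 307 z 0.0783 mid [0.531  0.3218] wood 0
```

View pics/t3.png

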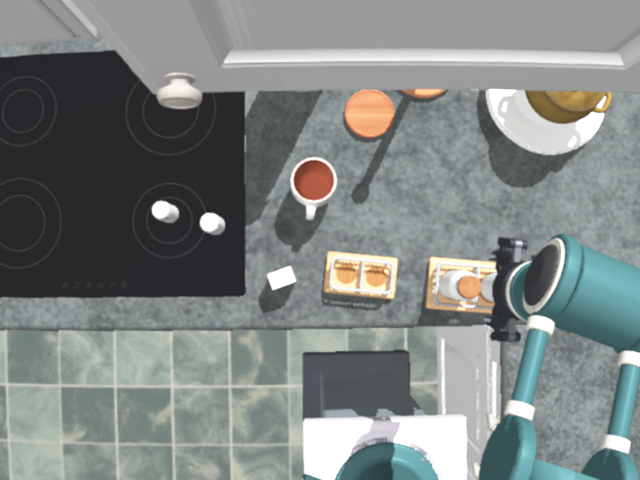

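Both bottles stand in the rack, at about (468,287) and (490,287). The shakers are untouched at (162,211) and (210,224), and the mug and carton haven't moved.

>>> step_arm(
  commands=[
    {"fingers":-1,"dx":0.04,"dy":0.006,"dz":0,"roll":0},
    {"fingers":-1,"dx":0.1,"dy":0.015,"dz":0,"roll":0},
    {"fingers":-1,"dx":0.16,"dy":0.024,"dz":0,"roll":0},
    {"fingers":-1,"dx":0.22,"dy":0.033,"dz":0,"roll":0},
    {"fingers":-1,"dx":0.28,"dy":0.041,"dz":0,"roll":0},
    {"fingers":-1,"dx":0.34,"dy":0.05,"dz":0,"roll":0},
    {"fingers":-1,"dx":0.4,"dy":0.059,"dz":0.0,"roll":0},
    {"fingers":-1,"dx":0.45,"dy":0.067,"dz":0.01,"roll":0},
  ],
)

```text
time: 22.62
tool_pos: [0.5247, 0.3066, 0.2126]
tcp_rot: [2.334, 2.103, 0.0]
wrist_force: [0.1, -0.4, 0.4]
width: 0.998
grip_force: 0.0
```

>>> step_arm(
  commands=[
    {"fingers":-1,"dx":0.015,"dy":0.002,"dz":0.02,"roll":0},
    {"fingers":-1,"dx":0.019,"dy":0.002,"dz":0.04,"roll":0},
    {"fingers":-1,"dx":0.019,"dy":0.002,"dz":0.06,"roll":0},
    {"fingers":-1,"dx":0.019,"dy":0.002,"dz":0.07,"roll":0},
    {"fingers":-1,"dx":0.019,"dy":0.002,"dz":0.07,"roll":0},
  ],
)

```text
time: 23.25
tool_pos: [0.5277, 0.3213, 0.1419]
tcp_rot: [-2.336, -2.1, 0.003]
wrist_force: [-0.5, 0.1, -0.4]
width: 0.998
grip_force: 0.0
```

```bash
python3 -c "
from h import *
go(.5308,.3218,.044,-7)
"
```

```text
t 23.25 p [0.5277 0.3213 0.1419] yaw -6.1 tilt [-0.002 -0.001] -> dxyz [0.001  0.0032 0.0979] roll 0.9 w 0.998 F [-0.5  0.1 -0.4] g 0.0
```

>>> step_arm(
  commands=[
    {"fingers":-1,"dx":0.001,"dy":0.003,"dz":0.02,"roll":0},
    {"fingers":-1,"dx":0.001,"dy":0.003,"dz":0.045,"roll":0},
    {"fingers":-1,"dx":0.001,"dy":0.003,"dz":0.07,"roll":0},
    {"fingers":-1,"dx":0.001,"dy":0.003,"dz":0.09,"roll":0},
    {"fingers":-1,"dx":0.001,"dy":0.003,"dz":0.098,"roll":0},
    {"fingers":-1,"dx":0.001,"dy":0.003,"dz":0.098,"roll":0},
  ],
)

```text
time: 24.0
tool_pos: [0.5313, 0.3233, 0.0446]
tcp_rot: [-2.335, -2.102, 0.001]
wrist_force: [0.5, -0.6, -0.5]
width: 0.998
grip_force: 0.0
```

>>> step_arm(
  commands=[
    {"fingers":1,"dx":0,"dy":0,"dz":0,"roll":0},
    {"fingers":1,"dx":0,"dy":0,"dz":0,"roll":0},
    {"fingers":1,"dx":0,"dy":0,"dz":0,"roll":0},
    {"fingers":1,"dx":0,"dy":0,"dz":0,"roll":0},
    {"fingers":1,"dx":0,"dy":0,"dz":0,"roll":0},
    {"fingers":1,"dx":0,"dy":0,"dz":0,"roll":0},
    {"fingers":1,"dx":0,"dy":0,"dz":0,"roll":0},
  ],
  squeeze=30,
)

```text
time: 24.88
tool_pos: [0.5321, 0.3239, 0.0462]
tcp_rot: [2.335, 2.102, 0.002]
wrist_force: [-1.1, -1.0, 5.2]
width: 0.371
grip_force: 29.9
```

>>> step_arm(
  commands=[
    {"fingers":1,"dx":0,"dy":0,"dz":-0.01,"roll":0},
    {"fingers":1,"dx":0,"dy":0,"dz":-0.03,"roll":0},
    {"fingers":1,"dx":0,"dy":0,"dz":-0.06,"roll":0},
    {"fingers":1,"dx":0,"dy":0,"dz":-0.09,"roll":0},
    {"fingers":1,"dx":0,"dy":0,"dz":-0.12,"roll":0},
    {"fingers":1,"dx":0,"dy":0,"dz":-0.15,"roll":0},
    {"fingers":1,"dx":0,"dy":0,"dz":-0.17,"roll":0},
    {"fingers":1,"dx":0,"dy":0,"dz":-0.17,"roll":0},
  ],
)

```text
time: 25.88
tool_pos: [0.5327, 0.3241, 0.2178]
tcp_rot: [2.334, 2.101, 0.007]
wrist_force: [0.0, -0.5, -1.2]
width: 0.372
grip_force: 29.8
```

```bash
python3 -c "
from h import *
go(.4275,.0147,.21,-7)
cyl(.531,.322,(.15,.22),.0175,pad=.035)
"
```

```text
t 25.88 p [0.5327 0.3241 0.2178] yaw -6.0 tilt [0.004 0.002] -> dxyz [-0.3188 -0.0722  0.0067] roll 1.0 w 0.372 F [ 0.  -0.5 -1.2] g 29.8
scene 198 centre [0.5334 0.3233] zmin 0.1803 zmax 0.2198
top 65 centre [0.5316 0.3215] zmin 0.1791 zmax 0.2198
```

>>> step_arm(
  commands=[
    {"fingers":1,"dx":-0.03,"dy":-0.007,"dz":0,"roll":0},
    {"fingers":1,"dx":-0.08,"dy":-0.018,"dz":0,"roll":0},
    {"fingers":1,"dx":-0.13,"dy":-0.029,"dz":0,"roll":0},
    {"fingers":1,"dx":-0.18,"dy":-0.041,"dz":0,"roll":0},
    {"fingers":1,"dx":-0.23,"dy":-0.052,"dz":0,"roll":1},
    {"fingers":1,"dx":-0.28,"dy":-0.063,"dz":0,"roll":1},
    {"fingers":1,"dx":-0.31,"dy":-0.07,"dz":0,"roll":1},
    {"fingers":1,"dx":-0.319,"dy":-0.072,"dz":0,"roll":1},
  ],
)

```text
time: 26.98
tool_pos: [0.4247, 0.0124, 0.2134]
tcp_rot: [-2.354, -2.077, 0.004]
wrist_force: [-0.0, 0.3, -0.2]
width: 0.369
grip_force: 29.9
```

>>> step_arm(
  commands=[
    {"fingers":1,"dx":0,"dy":0,"dz":0.02,"roll":0},
    {"fingers":1,"dx":0,"dy":0,"dz":0.05,"roll":0},
    {"fingers":1,"dx":0,"dy":0,"dz":0.08,"roll":0},
    {"fingers":1,"dx":0,"dy":0,"dz":0.1,"roll":0},
    {"fingers":1,"dx":0,"dy":0,"dz":0.105,"roll":0},
    {"fingers":1,"dx":0,"dy":0,"dz":0.105,"roll":0},
    {"fingers":1,"dx":0,"dy":0,"dz":0.105,"roll":0},
  ],
)

```text
time: 27.85
tool_pos: [0.4274, 0.0139, 0.111]
tcp_rot: [2.352, 2.081, 0.002]
wrist_force: [0.3, -0.7, -2.0]
width: 0.372
grip_force: 29.9
```

```bash
python3 -c "
from h import *
go(.4275,.0147,.056,-7)
cyl(.4275,.0147,(.06,.13),.0175,pad=.035)
go(.4275,.0147,.056,-7)
"
```

```text
t 27.85 p [0.4274 0.0139 0.111 ] yaw -7.0 tilt [0.002 0.   ] -> dxyz [ 0.0008 -0.0001  0.055 ] roll 0.0 w 0.372 F [ 0.3 -0.7 -2. ] g 29.9
scene 250 centre [0.4264 0.014 ] zmin 0.0736 zmax 0.1299
top few 0
t 27.95 p [0.4274 0.0138 0.1111] yaw -7.0 tilt [ 0.002 -0.   ] -> dxyz [ 0.0009 -0.0001  0.0551] roll -0.0 w 0.368 F [ 0.3  0.3 -1.1] g 29.9
```

>>> step_arm(
  commands=[
    {"fingers":1,"dx":0.001,"dy":0.001,"dz":0.01,"roll":0},
    {"fingers":1,"dx":0.001,"dy":0.001,"dz":0.022,"roll":0},
    {"fingers":1,"dx":0.001,"dy":0.001,"dz":0.034,"roll":0},
    {"fingers":1,"dx":0.001,"dy":0.001,"dz":0.044,"roll":0},
    {"fingers":1,"dx":0.001,"dy":0.001,"dz":0.05,"roll":0},
    {"fingers":1,"dx":0.001,"dy":0.001,"dz":0.052,"roll":0},
    {"fingers":1,"dx":0.001,"dy":0.001,"dz":0.053,"roll":0},
    {"fingers":1,"dx":0.001,"dy":0.001,"dz":0.053,"roll":0},
  ],
)

```text
time: 28.95
tool_pos: [0.4279, 0.0146, 0.0574]
tcp_rot: [2.353, 2.081, 0.001]
wrist_force: [0.8, -1.0, -0.7]
width: 0.369
grip_force: 29.9
```

>>> step_arm(
  commands=[
    {"fingers":1,"dx":0,"dy":0,"dz":0.001,"roll":0},
    {"fingers":1,"dx":0,"dy":0,"dz":0.001,"roll":0},
    {"fingers":1,"dx":0,"dy":0,"dz":0.002,"roll":0},
    {"fingers":1,"dx":0,"dy":0,"dz":0.002,"roll":0},
  ],
)

```text
time: 29.45
tool_pos: [0.4275, 0.0146, 0.0551]
tcp_rot: [-2.353, -2.081, 0.0]
wrist_force: [-0.4, -0.5, -0.9]
width: 0.368
grip_force: 29.9
```

```bash
python3 -c "
from h import *
go(.4275,.0147,.056,-7)
top(.4275,.0147,(.08,.1),.018)
"
```

```text
t 29.45 p [0.4275 0.0146 0.0551] yaw -7.0 tilt [-0. -0.] -> dxyz [ 0.0001 -0.     -0.0009] roll -0.0 w 0.368 F [-0.4 -0.5 -0.9] g 29.9
scene 149 z 0.0881 mid [0.4289 0.0124] wood 0
  return _methods._mean(a, axis=axis, dtype=dtype,
  ret = ret.dtype.type(ret / rcount)
Traceback (most recent call last):
  File "h.py", line 39, in top
    print(n,m.sum(),"z",np.round(np.median(p[:,2]),4),"mid",((p.min(0)+p.max(0))/2).round(4)[:2],"wood",w.sum(),np.round(np.nanpercentile(Q[w][:,2],90),4) if w.any() else "")
                                                              ~~~~~^^^
ValueError: zero-size array to reduction operation minimum which has no identity
```

>>> step_arm(
  commands=[
    {"fingers":1,"dx":0,"dy":0,"dz":0.001,"roll":0},
    {"fingers":1,"dx":0,"dy":0,"dz":0.001,"roll":0},
    {"fingers":1,"dx":0,"dy":0,"dz":0.002,"roll":0},
    {"fingers":1,"dx":0,"dy":0,"dz":0.002,"roll":0},
  ],
)

```text
time: 30.05
tool_pos: [0.4282, 0.0147, 0.0549]
tcp_rot: [2.353, 2.081, 0.001]
wrist_force: [-4.1, 0.8, 12.1]
width: 0.37
grip_force: 31.7
```

Firm contact with the floor, so I'll release.

>>> step_arm(
  commands=[
    {"fingers":1,"dx":0,"dy":0,"dz":-0.001,"roll":0},
    {"fingers":0,"dx":0,"dy":0,"dz":-0.002,"roll":0},
    {"fingers":-1,"dx":0,"dy":0,"dz":-0.002,"roll":0},
    {"fingers":-1,"dx":0,"dy":0,"dz":-0.002,"roll":0},
    {"fingers":-1,"dx":0,"dy":0,"dz":-0.002,"roll":0},
    {"fingers":-1,"dx":0,"dy":0,"dz":-0.002,"roll":0},
    {"fingers":-1,"dx":0,"dy":0,"dz":-0.002,"roll":0},
    {"fingers":-1,"dx":0,"dy":0,"dz":-0.002,"roll":0},
  ],
)

```text
time: 31.05
tool_pos: [0.4275, 0.0146, 0.0551]
tcp_rot: [2.353, 2.081, 0.0]
wrist_force: [-0.2, -0.4, -0.6]
width: 1.003
grip_force: 0.0
```

>>> step_arm(
  commands=[
    {"fingers":-1,"dx":0,"dy":0,"dz":-0.01,"roll":0},
    {"fingers":-1,"dx":0,"dy":0,"dz":-0.03,"roll":0},
    {"fingers":-1,"dx":0,"dy":0,"dz":-0.06,"roll":0},
    {"fingers":-1,"dx":0,"dy":0,"dz":-0.09,"roll":0},
    {"fingers":-1,"dx":0,"dy":0,"dz":-0.12,"roll":0},
    {"fingers":-1,"dx":0,"dy":0,"dz":-0.145,"roll":0},
    {"fingers":-1,"dx":0,"dy":0,"dz":-0.15,"roll":0},
  ],
)

```text
time: 31.92
tool_pos: [0.4291, 0.0146, 0.2078]
tcp_rot: [2.351, 2.079, 0.006]
wrist_force: [-0.5, -0.2, -0.3]
width: 1.002
grip_force: 0.0
```

```bash
python3 -c "
from h import *
go(.5561,.4119,.2,-7)
top(.4275,.0147,(.08,.1),.03)
top(.5561,.4119,(.07,.09),.03)
"
```

```text
t 31.93 p [0.4291 0.0146 0.2078] yaw -7.0 tilt [ 0.005 -0.   ] -> dxyz [0.4098 0.0775 0.0084] roll -0.0 w 1.002 F [-0.5 -0.2 -0.3] g 0.0
scene 192 z 0.0878 mid [0.4261 0.0137] wood 0
  return _methods._mean(a, axis=axis, dtype=dtype,
  ret = ret.dtype.type(ret / rcount)
Traceback (most recent call last):
  File "h.py", line 39, in top
    print(n,m.sum(),"z",np.round(np.median(p[:,2]),4),"mid",((p.min(0)+p.max(0))/2).round(4)[:2],"wood",w.sum(),np.round(np.nanpercentile(Q[w][:,2],90),4) if w.any() else "")
                                                              ~~~~~^^^
ValueError: zero-size array to reduction operation minimum which has no identity
```

>>> step_arm(
  commands=[
    {"fingers":-1,"dx":0.04,"dy":0.008,"dz":0,"roll":0},
    {"fingers":-1,"dx":0.1,"dy":0.019,"dz":0,"roll":0},
    {"fingers":-1,"dx":0.16,"dy":0.03,"dz":0,"roll":0},
    {"fingers":-1,"dx":0.22,"dy":0.041,"dz":0,"roll":0},
    {"fingers":-1,"dx":0.28,"dy":0.053,"dz":0,"roll":0},
    {"fingers":-1,"dx":0.34,"dy":0.064,"dz":0,"roll":0},
    {"fingers":-1,"dx":0.39,"dy":0.073,"dz":0.0,"roll":0},
    {"fingers":-1,"dx":0.411,"dy":0.077,"dz":0.01,"roll":0},
  ],
)

```text
time: 33.02
tool_pos: [0.554, 0.4159, 0.1932]
tcp_rot: [-2.351, -2.084, 0.002]
wrist_force: [-0.2, -0.6, -0.8]
width: 0.998
grip_force: 0.0
```

>>> step_arm(
  commands=[
    {"fingers":-1,"dx":0,"dy":0,"dz":0.02,"roll":0},
    {"fingers":-1,"dx":0,"dy":0,"dz":0.04,"roll":0},
    {"fingers":-1,"dx":0,"dy":0,"dz":0.055,"roll":0},
    {"fingers":-1,"dx":0,"dy":0,"dz":0.06,"roll":0},
    {"fingers":-1,"dx":0,"dy":0,"dz":0.06,"roll":0},
  ],
)

```text
time: 33.65
tool_pos: [0.5541, 0.4125, 0.1349]
tcp_rot: [-2.354, -2.081, 0.001]
wrist_force: [-0.7, -0.6, 0.8]
width: 1.0
grip_force: 0.0
```

```bash
python3 -c "
from h import *
go(.5563,.4125,.044,-7)
"
```

```text
t 33.65 p [0.5541 0.4125 0.1349] yaw -7.0 tilt [-0. -0.] -> dxyz [0.0003 0.0022 0.0909] roll -0.0 w 1.0 F [-0.7 -0.6  0.8] g 0.0
```

>>> step_arm(
  commands=[
    {"fingers":-1,"dx":0,"dy":0.002,"dz":0.02,"roll":0},
    {"fingers":-1,"dx":0,"dy":0.002,"dz":0.045,"roll":0},
    {"fingers":-1,"dx":0,"dy":0.002,"dz":0.07,"roll":0},
    {"fingers":-1,"dx":0,"dy":0.002,"dz":0.085,"roll":0},
    {"fingers":-1,"dx":0,"dy":0.002,"dz":0.091,"roll":0},
    {"fingers":-1,"dx":0,"dy":0.002,"dz":0.091,"roll":0},
  ],
)

```text
time: 34.4
tool_pos: [0.5562, 0.4129, 0.044]
tcp_rot: [2.353, 2.082, -0.0]
wrist_force: [-0.3, -0.5, -0.4]
width: 0.998
grip_force: 0.0
```

>>> step_arm(
  commands=[
    {"fingers":1,"dx":0,"dy":0,"dz":0,"roll":0},
    {"fingers":1,"dx":0,"dy":0,"dz":0,"roll":0},
    {"fingers":1,"dx":0,"dy":0,"dz":0,"roll":0},
    {"fingers":1,"dx":0,"dy":0,"dz":0,"roll":0},
    {"fingers":1,"dx":0,"dy":0,"dz":0,"roll":0},
    {"fingers":1,"dx":0,"dy":0,"dz":0,"roll":0},
    {"fingers":1,"dx":0,"dy":0,"dz":0,"roll":0},
  ],
  squeeze=30,
)

```text
time: 35.28
tool_pos: [0.5565, 0.4133, 0.045]
tcp_rot: [2.353, 2.081, 0.002]
wrist_force: [-1.6, -1.1, 6.1]
width: 0.355
grip_force: 30.0
```

>>> step_arm(
  commands=[
    {"fingers":1,"dx":0,"dy":0,"dz":-0.01,"roll":0},
    {"fingers":1,"dx":0,"dy":0,"dz":-0.03,"roll":0},
    {"fingers":1,"dx":0,"dy":0,"dz":-0.06,"roll":0},
    {"fingers":1,"dx":0,"dy":0,"dz":-0.09,"roll":0},
    {"fingers":1,"dx":0,"dy":0,"dz":-0.12,"roll":0},
    {"fingers":1,"dx":0,"dy":0,"dz":-0.15,"roll":0},
    {"fingers":1,"dx":0,"dy":0,"dz":-0.17,"roll":0},
    {"fingers":1,"dx":0,"dy":0,"dz":-0.17,"roll":0},
  ],
)

```text
time: 36.28
tool_pos: [0.5573, 0.4137, 0.2171]
tcp_rot: [2.353, 2.081, 0.007]
wrist_force: [0.3, 0.7, -1.6]
width: 0.356
grip_force: 29.7
```

```bash
python3 -c "
from h import *
go(.4345,.0713,.21,-7)
cyl(.556,.4119,(.15,.22),.0175,pad=.035)
"
```

```text
t 36.27 p [0.5573 0.4137 0.2171] yaw -7.0 tilt [0.004 0.003] -> dxyz [-0.3548 -0.0801  0.0057] roll -0.0 w 0.356 F [ 0.3  0.7 -1.6] g 29.7
scene 181 centre [0.5583 0.4145] zmin 0.1809 zmax 0.2199
top 144 centre [0.5565 0.4124] zmin 0.1792 zmax 0.2199
```

>>> step_arm(
  commands=[
    {"fingers":1,"dx":-0.03,"dy":-0.007,"dz":0,"roll":0},
    {"fingers":1,"dx":-0.08,"dy":-0.018,"dz":0,"roll":0},
    {"fingers":1,"dx":-0.13,"dy":-0.029,"dz":0,"roll":0},
    {"fingers":1,"dx":-0.18,"dy":-0.041,"dz":0,"roll":0},
    {"fingers":1,"dx":-0.23,"dy":-0.052,"dz":0,"roll":0},
    {"fingers":1,"dx":-0.28,"dy":-0.063,"dz":0,"roll":0},
    {"fingers":1,"dx":-0.33,"dy":-0.075,"dz":0,"roll":0},
    {"fingers":1,"dx":-0.355,"dy":-0.08,"dz":0,"roll":0},
  ],
)

```text
time: 37.38
tool_pos: [0.4309, 0.0682, 0.212]
tcp_rot: [-2.353, -2.079, 0.005]
wrist_force: [0.5, 0.2, -0.6]
width: 0.355
grip_force: 29.7
```

>>> step_arm(
  commands=[
    {"fingers":1,"dx":0,"dy":0,"dz":0.02,"roll":0},
    {"fingers":1,"dx":0,"dy":0,"dz":0.05,"roll":0},
    {"fingers":1,"dx":0,"dy":0,"dz":0.08,"roll":0},
    {"fingers":1,"dx":0,"dy":0,"dz":0.1,"roll":0},
    {"fingers":1,"dx":0,"dy":0,"dz":0.105,"roll":0},
    {"fingers":1,"dx":0,"dy":0,"dz":0.105,"roll":0},
    {"fingers":1,"dx":0,"dy":0,"dz":0.105,"roll":0},
  ],
)

```text
time: 38.25
tool_pos: [0.4341, 0.0704, 0.1099]
tcp_rot: [2.352, 2.081, 0.002]
wrist_force: [-0.1, -1.1, -1.7]
width: 0.356
grip_force: 29.7
```

```bash
python3 -c "
from h import *
go(.4345,.0713,.055,-7)
cyl(.4345,.0713,(.06,.13),.0175,pad=.032)
go(.4345,.0713,.055,-7)
"
```

```text
t 38.25 p [0.4341 0.0704 0.1099] yaw -7.0 tilt [0.001 0.   ] -> dxyz [0.0009 0.0002 0.0549] roll -0.0 w 0.356 F [-0.1 -1.1 -1.7] g 29.7
scene 248 centre [0.4335 0.0719] zmin 0.0734 zmax 0.13
top few 0
t 38.35 p [0.4343 0.0704 0.1101] yaw -7.0 tilt [0.002 0.   ] -> dxyz [0.0009 0.     0.0551] roll -0.0 w 0.353 F [ 0.1  0.1 -0.8] g 29.7
```

>>> step_arm(
  commands=[
    {"fingers":1,"dx":0,"dy":0.001,"dz":0.01,"roll":0},
    {"fingers":1,"dx":0,"dy":0.001,"dz":0.022,"roll":0},
    {"fingers":1,"dx":0,"dy":0.001,"dz":0.034,"roll":0},
    {"fingers":1,"dx":0,"dy":0.001,"dz":0.044,"roll":0},
    {"fingers":1,"dx":0,"dy":0.001,"dz":0.05,"roll":0},
    {"fingers":1,"dx":0,"dy":0.001,"dz":0.053,"roll":0},
    {"fingers":1,"dx":0,"dy":0.001,"dz":0.054,"roll":0},
    {"fingers":1,"dx":0,"dy":0.001,"dz":0.054,"roll":0},
  ],
)

```text
time: 39.35
tool_pos: [0.4347, 0.0702, 0.0553]
tcp_rot: [2.353, 2.081, 0.001]
wrist_force: [0.3, -0.4, -1.6]
width: 0.356
grip_force: 29.7
```

>>> step_arm(
  commands=[
    {"fingers":1,"dx":0,"dy":0,"dz":0.001,"roll":0},
    {"fingers":1,"dx":0,"dy":0,"dz":0.001,"roll":0},
    {"fingers":1,"dx":0,"dy":0,"dz":0.002,"roll":0},
    {"fingers":1,"dx":0,"dy":0,"dz":0.002,"roll":0},
  ],
)

```text
time: 39.85
tool_pos: [0.4347, 0.0703, 0.0538]
tcp_rot: [2.353, 2.081, 0.001]
wrist_force: [-2.4, -0.1, 4.4]
width: 0.353
grip_force: 30.4
```

Contact. Releasing and retreating.

>>> step_arm(
  commands=[
    {"fingers":1,"dx":0,"dy":0,"dz":0,"roll":0},
    {"fingers":0,"dx":0,"dy":0,"dz":0,"roll":0},
    {"fingers":-1,"dx":0,"dy":0,"dz":0,"roll":0},
    {"fingers":-1,"dx":0,"dy":0,"dz":0,"roll":0},
    {"fingers":-1,"dx":0,"dy":0,"dz":0,"roll":0},
    {"fingers":-1,"dx":0,"dy":0,"dz":0,"roll":0},
    {"fingers":-1,"dx":0,"dy":0,"dz":0,"roll":0},
    {"fingers":-1,"dx":0,"dy":0,"dz":0,"roll":0},
  ],
)

```text
time: 40.85
tool_pos: [0.4344, 0.0702, 0.0531]
tcp_rot: [-2.353, -2.081, -0.0]
wrist_force: [0.5, -0.4, 0.8]
width: 0.997
grip_force: 0.0
```

>>> step_arm(
  commands=[
    {"fingers":-1,"dx":0,"dy":0,"dz":-0.01,"roll":0},
    {"fingers":-1,"dx":0,"dy":0,"dz":-0.03,"roll":0},
    {"fingers":-1,"dx":0,"dy":0,"dz":-0.06,"roll":0},
    {"fingers":-1,"dx":0,"dy":0,"dz":-0.09,"roll":0},
    {"fingers":-1,"dx":0,"dy":0,"dz":-0.12,"roll":0},
    {"fingers":-1,"dx":0,"dy":0,"dz":-0.15,"roll":0},
    {"fingers":-1,"dx":0,"dy":0,"dz":-0.18,"roll":0},
  ],
)

```text
time: 41.72
tool_pos: [0.4343, 0.0702, 0.2349]
tcp_rot: [2.353, 2.081, 0.001]
wrist_force: [1.1, 0.4, 0.1]
width: 0.998
grip_force: 0.0
```

>>> step_arm(
  commands=[
    {"fingers":-1,"dx":0.04,"dy":0,"dz":0,"roll":0},
    {"fingers":-1,"dx":0.09,"dy":0,"dz":0,"roll":0},
    {"fingers":-1,"dx":0.14,"dy":0.01,"dz":0,"roll":0},
    {"fingers":-1,"dx":0.19,"dy":0.02,"dz":0,"roll":0},
    {"fingers":-1,"dx":0.24,"dy":0.03,"dz":0,"roll":0},
    {"fingers":-1,"dx":0.29,"dy":0.03,"dz":0,"roll":0},
    {"fingers":-1,"dx":0.3,"dy":0.03,"dz":0,"roll":0},
    {"fingers":-1,"dx":0.3,"dy":0.03,"dz":0,"roll":0},
  ],
)

```text
time: 42.72
tool_pos: [0.5005, 0.3644, 0.2332]
tcp_rot: [2.352, 2.083, -0.001]
wrist_force: [0.4, -0.1, 0.4]
width: 1.001
grip_force: 0.0
```

```bash
python3 -c "
from h import *
a,_=read_camera('top'); b,_=read_camera('scene')
cv2.imwrite('pics/end.png',np.hstack([cv2.resize(a[140:340,250:550],(450,300)),cv2.resize(b[150:400,200:480],(336,300))]))
for c in((.4275,.0147),(.4345,.0713)): top(*c,(.08,.1),.028)
for c in((.403,-.213),(.41,-.134)): top(*c,(.13,.16),.03)
"
```

```text
scene 192 z 0.0877 mid [0.4256 0.0132] wood 0 
top 304 z 0.0879 mid [0.4292 0.0138] wood 0 
scene 170 z 0.0869 mid [0.4331 0.0704] wood 0 
top 275 z 0.0876 mid [0.4364 0.0704] wood 0 
scene 381 z 0.1436 mid [ 0.4029 -0.2141] wood 279 0.1463
top 456 z 0.1431 mid [ 0.4045 -0.2139] wood 388 0.1458
scene 359 z 0.1426 mid [ 0.4079 -0.1327] wood 271 0.1459
top 488 z 0.1435 mid [ 0.4097 -0.1337] wood 394 0.1461
```

View pics/end.png

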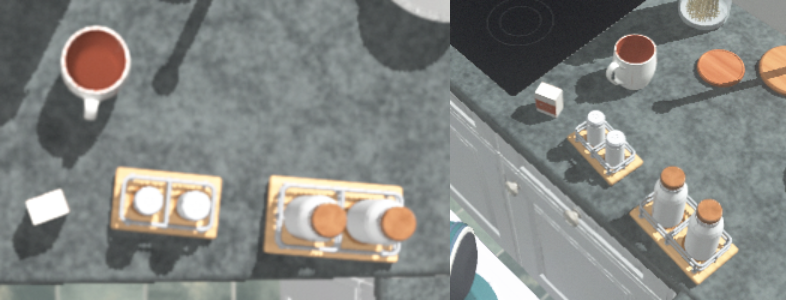

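The end picture shows all four upright, one in each place: the shakers at (148,202) and (195,205), the bottles at (328,220) and (398,222). The mug and carton are where they started.

```bash
python3 -c "
from workcell import *
print(finish_job())"
```

```text
the job is handed in; nothing more can be done
None
```

The two bottles and the two shakers are standing upright on the floors of their racks, one in each place. The mug and carton were left where they were, and the job was handed in at about 43 s.

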